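Open the child-proof vinegar essence with one hand

ROBOT

A 6-joint arm with a two-finger parallel gripper is mounted at the origin on a cart in front of the work surface, level with it; the furniture and walls round the work are solid. World frame = base frame: x ahead of the robot, y to its left, z up, the work surface at z = 0. Lengths are in mm, angles in rad, forces in N, time in s.
With the tool pointing down it reaches from about 275 to 1000 mm from the base axis. Payload 8.4 kg.
Tool frame: the origin (TCP) lies between the finger pads; the fingertips stand 11 mm ahead of it and the grasp point (between the pads) lies 8 mm behind it (ctrl.tip_extent is the distance from the TCP to the fingertips, in mm); z points along the fingers, y is the line along which they close (so a half turn about z gives the same grasp; the last joint's range is limited). The gripper opens to 85 mm and grips with 20 to 120 N. Pads are 22 mm wide; open, the fingers measure 114 mm over their backs; the gripper's body (76 mm by 85 mm) begins 54 mm behind the grasp point. The pads swing forward as they close: fully open they stand 13 mm farther back than shut.
Start: joints at [-1.19, 0.353, 1.633, -0, 1.155, -0.002], TCP at [233.448, -579.767, 242.281] pointing down, gripper open.
Joint ranges: [-2.63, 2.63], [-0.92, 2.1], [0.06, 2.66], [-1.3, 4.44], [0, 2.69], [-3.02, 3.02]. Speed limits (rad/s): [2.22, 2.22, 2.79, 3.14, 3.14, 3.14].

INTERFACE

Orientations are given as a rotation vector (axis times angle).
In Python, from station import ctrl gives the robot as it stands. The module is installed in compiled form; this text tells all that it offers.
- The arm moves only by the shell command python3 -m creep 'ROWS' [OPENING]. ROWS is JSON, a list of rows, each an object with "translation": the shift along the tool's x, y, z normalised to -1 to 1, where 1 is 2.5 cm, a list of three; "dr": the turn, a rotation vector about the tool's x, y, z normalised to -1 to 1, where 1 is 5 degrees, a list of three. In form: [{"translation": [dx, dy, dz], "dr": [rx, ry, rz]}, ...]. A call has 1 to 20 rows; each row shifts and turns the commanded pose from where the row before left it, along the tool's axes as they then stand; what a row does not reach is not made up. A row lasts 1/12 s, in which the tool goes at most 41.7 mm and 7.16 degrees, less where a joint would pass 70% of its speed; a pose out of reach is approached as far as the arm can. A call with a number of a shift or a turn outside -1 to 1 is refused whole. A call with a gripper value outside its range is refused whole. OPENING is the gripper command: -1 is fully open, 1 is shut, values between are in proportion, set as the call begins (- or left out, the last holds). The fingers move at their own pace and stop on an object; the grip force is fixed at half the most. Time passes only in rows, so rows that do not move let the fingers close. It gives the time, the measured TCP pose, the force, the opening and the grip force at its end, in the units of the state.
- ctrl.get_state(): the state, without advancing time (a new reading comes with each control period).
- ctrl.read_camera(name): name is "scene" or "top" or "wrist"; returns a dict with "frame" (480x640x3 uint8, blue, green, red), "range_z" (480x640 float32, mm along the optical axis (not along the pixel's ray), 0 where there is no reading), "fx", "fy", "cx", "cy" (pixels), "rvec" (rotation vector, rad) and "tvec" (3), from world to camera coordinates, as OpenCV has them; the wrist camera has in their place "tool_from_camera" (4x4, takes a point from camera to tool coordinates, whose origin is the TCP and whose axes are the flange's). Camera axes: x right, y down, z forward; pixel columns grow to the right and rows downward; lengths in mm; the calibration is good to about 2 mm. A picture is of the moment at which its call begins: read the wrist's pose just before it.
- ctrl.close_job(): hands the job in; it is judged then, once.
The state is a dict: "time": time; "joint_positions": joint angles; "qvel": joint speeds; "joint_torque": joint torques, N m; "tcp_pos": TCP position; "eef_rot": TCP orientation; "wrist_force": force on the tool from outside, world axes, zero at the start; "moment": the same for the moment, N m; "width": opening from 0.0 (shut) to 1.0 (fully open); "grip_force": force on a finger pad.
Only numpy, scipy, OpenCV 4.12 (cv2) and the standard library are available. Lean on these libraries where they do the work, as an engineer would, in place of code of your own. Each camera call takes 0.05 s, during which the arm holds its last target. There are 200 camera calls.

TASK

We are pickling courgettes and need the vinegar essence open: stand the square white bottle upright on the board of the wooden bottle clamp, between its jaws, and slide the loose jaw firmly up against the bottle so that it cannot turn with the cap. Then open the child-proof cap: press it down, keep it down while turning it anticlockwise until it comes free, and lift it off. Finish while holding the cap in the gripper, level and still, about 6 cm straight above the open neck, with the bottle left standing in the closed clamp and the other things on the worktop left alone.

Things in the scene. Friction and masses are not known exactly. Their poses are not given: they have to be found in the camera images.
- bottle: Square white plastic bottle, 0.36 to 0.56 kg: body 58 x 58 mm, 118 mm tall, then a round neck; 181 mm tall with its cap. Starts upright on the worktop. Origin: centre of its underside; z up, x and y square to its flat sides (paper labels on the +x and -x sides). From above a gripper meets the cap first: carry the bottle by its cap, which when locked bears the weight (play in turning about 2 degrees).
- cap: White ribbed push-and-turn cap on the bottle, 52 mm across, 32 mm tall, 45 g, two raised arrows on top. Origin: centre of its lower edge; z up along its axis. Locked, its origin is 149 mm above the bottle's (top at 181 mm) and its x axis lies along the bottle's x. Unpressed it turns no more than about 2 degrees. How it opens: see mouth.
- mouth (a point): Centre of the neck rim, 167 mm above the bottle's origin. The cap's inner spring (3 N at rest, 1.5 N more per mm) holds it up in the neck's catches. Pressed over 3.5 mm (8 N) it clears them; it lands on the collar at 6.5 mm (13 N). Kept down it turns anticlockwise from above against 0.2 to 0.4 N m of drag (an unheld bottle turns along): past the catches at 30 degrees, free to lift from 50, stopped at 84.
- clamp: One-handed bottle clamp, held to the worktop by suction feet: beech board 118 x 280 mm, top 24 mm above the worktop, two flush tracks. Origin: centre of its underside, at worktop height; its y axis runs lengthwise along the tracks. At the -y end stands the fixed jaw, 86 mm wide (x), top 86 mm above the worktop, rubber face at y = -100 mm looking to +y. The sliding jaw runs on the +y part.
- seat (a point): Point on the board's top face where the centre of the bottle's underside stands when the bottle is clamped against the fixed jaw, its sides square to the jaws: clamp frame (0, -71, 24) mm. Axes as the clamp's.
- jaw (a joint): Slide of the sliding jaw along the clamp's y axis, m: 0 is fully open (103 mm between the jaw faces); it grows as the jaw moves to the clamp's -y and closes. The gap is 103 mm minus the value, so it grips the 58 mm bottle at 0.045. It starts at 0 to 0.02. Stiff: about 13 N moves it, and it stays where it is left.
- jaw_grip (a point): Centre of the top face of the sliding jaw's upright wooden grip, 85 mm above the worktop. The grip is a fin 18 mm thick (clamp x), 46 mm long (clamp y), standing 44 mm above the jaw's foot plate (64 x 104 mm, top 41 mm above the worktop), 92 mm from the jaw's rubber face on the clamp's +y side. It moves with the jaw.
- jaw_face (a point): Middle of the sliding jaw's rubber face (78 x 46 mm), which looks to the clamp's -y; 56 mm above the worktop. The jaw is 86 mm wide, its top 85 mm above the worktop.
- pickle_jar: Bystander: tall jar with a pale lid, 83 mm across, 159 mm tall, standing behind the clamp; leave alone. Origin: centre of its underside.
- onion: Bystander: brown onion, 82 mm across, 94 mm tall, behind the clamp; leave alone. Origin: centre of its underside.
- tin: Bystander: low food tin, 75 mm across, 58 mm tall, near the front edge of the worktop; leave alone. Origin: centre of its underside.
Mind the look-alikes: they are no part of the job. Of the things that look like the cap, the smallest one is meant.

How it is judged (in metres and radians):
On the way, in this order (a step that is already met when the one before it is completed fails the run):
1. the capped bottle stands on the clamp's board with the sliding jaw closed up against it (y of bottle in the frame of clamp between -0.078 and -0.064 m and x of bottle in the frame of clamp between -0.022 and 0.022 m and z of bottle in the frame of clamp between 0.0215 and 0.0275 m and angle between bottle's own z axis and vertical below 0.06 rad and value of joint jaw between 0.0415 and 0.0475 m and z of cap in the frame of bottle below 0.1525 m), for 0.2 s.
2. the cap is pressed down past its catches, not yet turned, with the bottle clamped (y of bottle in the frame of clamp between -0.078 and -0.064 m and x of bottle in the frame of clamp between -0.022 and 0.022 m and z of bottle in the frame of clamp between 0.0215 and 0.0275 m and angle between bottle's own z axis and vertical below 0.06 rad and value of joint jaw between 0.0415 and 0.0475 m and z of cap in the frame of bottle below 0.1458 m and angle between the x axis of cap and the x axis of bottle, either way round below 0.25 rad), for 0.05 s.
3. the pressed cap has been turned past the catches, still on the neck of the clamped bottle (all of step 1 and angle between the x axis of cap and the x axis of bottle, either way round above 0.6 rad), for 0.05 s.
At the end, for the whole second after the job is handed in: The bottle stands upright on the board with the jaw closed on it (joint 0.0415 to 0.0475). The cap, gripped by the fingers and clear of the bottle, is still, level within 0.2 rad, its lower edge 30 to 121 mm above where it sat, within 30 mm sideways of the mouth (y of bottle in the frame of clamp between -0.078 and -0.064 m and x of bottle in the frame of clamp between -0.022 and 0.022 m and z of bottle in the frame of clamp between 0.0215 and 0.0275 m and angle between bottle's own z axis and vertical below 0.06 rad and value of joint jaw between 0.0415 and 0.0475 m and z of cap in the frame of bottle between 0.179 and 0.27 m and horizontal distance between cap and mouth below 0.03 m and angle between cap's own z axis and vertical below 0.2 rad and contact force between the fingers and cap above 1 N and contact force between cap and bottle below 0.05 N and linear speed of each of cap, bottle below 0.02 m/s); the arm keeps its last pose, push and grip.
It fails at once if the bottle is tipped over (angle between bottle's own z axis and vertical above 0.5 rad).
It fails at once if the pickle jar is moved more than 3 cm (distance of pickle_jar from where it was at the start of the episode above 0.03 m).
It fails at once if the onion is moved more than 3 cm (distance of onion from where it was at the start of the episode above 0.03 m).
It fails at once if the tin is moved more than 3 cm (distance of tin from where it was at the start of the episode above 0.03 m).
It also fails if it takes over 64 s, if anything falls off the work surface, if the arm or the gripper's body presses on something with over 40 N, if the wrist force passes 120 N, or if a joint passes its speed limit or range.

## Working session

There is one attempt and no reset: what is moved stays moved. The work goes in short steps, Python scripts to look and compute and a shell command to move; the robot and the scene stay as the last step left them, time stands still between calls to the robot, and variables do not carry over. Pictures are saved under pics/ and viewed, at most 10 in all, crops included, and the job is handed in when it is done.

```bash
mkdir -p pics; cat > h.py <<'E'
import numpy as np, cv2
from station import ctrl
def cam(n):
    s=ctrl.get_state(); c=ctrl.read_camera(n)
    if n=="wrist":
        R=cv2.Rodrigues(np.array(s["eef_rot"],float))[0]; T=np.eye(4);T[:3,:3]=R;T[:3,3]=s["tcp_pos"]
        W=T@np.array(c["tool_from_camera"])
    else:
        R=cv2.Rodrigues(np.array(c["rvec"],float))[0]; W=np.eye(4);W[:3,:3]=R.T;W[:3,3]=-R.T@np.array(c["tvec"],float).ravel()
    c["W"]=W; return c
def cloud(c):
    z=c["range_z"].astype(float); v,u=np.mgrid[:480,:640]
    P=np.stack([(u-c["cx"])/c["fx"]*z,(v-c["cy"])/c["fy"]*z,z],-1)
    P=P@c["W"][:3,:3].T+c["W"][:3,3]; P[z<=0]=np.nan; return P
E
python3 - <<'E'
from h import *
a=cam("scene");b=cam("top")
for n,c in(("scene",a),("top",b)):
    cv2.imwrite(f"pics/{n}.png",c["frame"]); np.save(n+".npy",cloud(c)); print(n,c["W"].round(2).tolist(),c["fx"],np.mean(c["range_z"]>0))
print(ctrl.get_state())
E
```

```text
scene [[-0.68, -0.49, 0.54, -164.93], [-0.73, 0.46, -0.51, 498.14], [-0.0, -0.74, -0.67, 1024.11], [0.0, 0.0, 0.0, 1.0]] 578.0652567383955 0.899765625
top [[0.02, -0.98, 0.21, 334.33], [-1.0, -0.02, 0.01, -175.83], [-0.01, -0.21, -0.98, 1112.06], [0.0, 0.0, 0.0, 1.0]] 537.4308773021435 0.9961328125
{'time': 0.1, 'joint_positions': array([-1.19036121e+00,  3.53579324e-01,  1.63405473e+00, -5.67981031e-06,
        1.15521351e+00, -2.43239512e-03]), 'qvel': array([-0.0011424 , -0.00299044,  0.00043435, -0.00060507, -0.00062832,
       -0.00134582]), 'joint_torque': array([-1.62496497e-03, -6.06361341e+01, -3.42817426e+01, -9.57692055e-05,
        3.84594852e-03, -3.70740656e-05]), 'tcp_pos': array([ 233.31409295, -579.37084738,  241.63863357]), 'eef_rot': array([-3.08299365e+00, -5.97509525e-01,  3.78213100e-04]), 'wrist_force': array([-0.16015065, -0.33788731, -0.06486908]), 'moment': array([-0.00470298,  0.00452559, -0.07271353]), 'grip_force': 0.0, 'width': 0.9978781153068462}
```

View pics/scene.png

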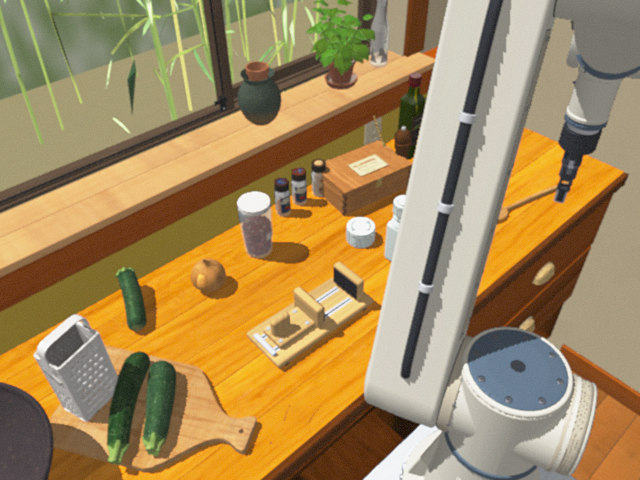

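View pics/top.png

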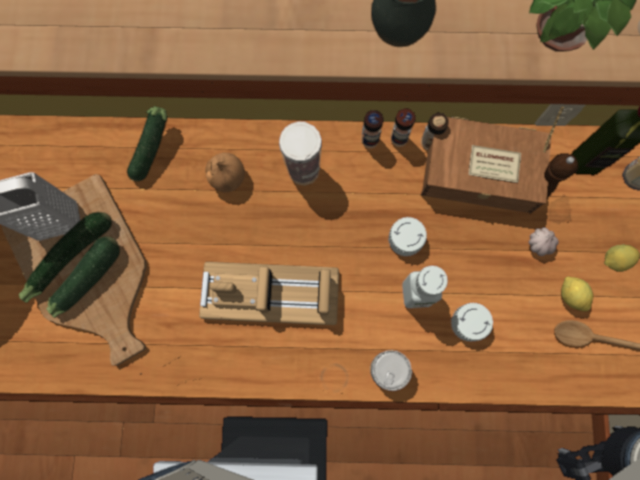

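The top view shows the bottle with its capped top at (432,280) and look-alikes at (408,237) and (472,322). The clamp is at (270,295), with the fixed jaw at (325,290), the sliding jaw at (263,288) and the grip at (222,287). The tin is at (392,370), the jar at (301,150) and the onion at (224,170).

```bash
python3 - <<'E'
from h import *
P=np.load("top.npy"); 
def box(n,u0,u1,v0,v1,z0,z1):
    m=np.zeros((480,640),bool); m[v0:v1,u0:u1]=1; m&=(P[...,2]>z0)&(P[...,2]<z1)
    q=P[m]; r=cv2.minAreaRect(q[:,:2].astype(np.float32)); print(n,len(q),"med z",np.median(q[:,2]).round(1),"rect",np.round(r[0],1),np.round(r[1],1),round(r[2],2), "mean",q.mean(0).round(1))
box("captop",395,460,255,315,172,192)
box("shoulder",395,460,255,315,105,125)
box("fixed",305,345,255,330,76,96)
box("sliding",250,280,255,330,76,96)
box("grip",195,245,265,310,76,96)
box("board",190,345,255,335,17,31)
box("lookA",380,435,210,262,20,200)
box("lookB",445,500,297,350,20,200)
box("tin",365,420,345,400,50,66)
print(np.nanmedian(P[230:250,250:350,2]))
S=np.load("scene.npy"); m=(abs(S[...,2]-181)<7)&(abs(S[...,0]-420)<60)&(abs(S[...,1]+390)<80); print(S[m].mean(0) if m.any() else 0)
a=cv2.imread("pics/top.png")[250:340,190:490]; cv2.imwrite("pics/crop.png",cv2.resize(a,None,fx=2.6,fy=2.6,interpolation=3))
E
```

```text
captop 680 med z 180.6 rect [ 491.7 -357.6] [51.4 49.9] 86.22 mean [ 491.2 -356.3  180.4]
shoulder 320 med z 115.8 rect [ 492.2 -355.7] [58.5 56. ] 4.62 mean [ 481.5 -345.3  115.8]
fixed 505 med z 84.6 rect [ 483.  -165.3] [22.9 85.1] 88.5 mean [ 482.6 -165.6   84.1]
sliding 517 med z 84.6 rect [486.3 -47.8] [23.8 86.2] 88.88 mean [485.4 -48.5  84.1]
grip 207 med z 83.6 rect [488.4  32.5] [46.7 17.9] 87.92 mean [487.7  31.3  83.4]
board 4975 med z 23.6 rect [486.2 -53.7] [279.9 118.6] 88.57 mean [482.3 -68.3  23.6]
lookA 1054 med z 45.2 rect [ 608.1 -335.5] [73.2 72.6] 71.55 mean [ 606.1 -334.4   44.1]
lookB 1173 med z 45.1 rect [ 433.9 -463. ] [72.7 73.6] 77.43 mean [ 433.1 -460.8   43.9]
tin 1195 med z 54.6 rect [ 336.7 -298.9] [72.9 73.2] 45.99 mean [ 336.4 -299.    54.7]
-0.7058710877939802
[ 479.62683827 -337.27320266  180.99714592]
```

View pics/crop.png

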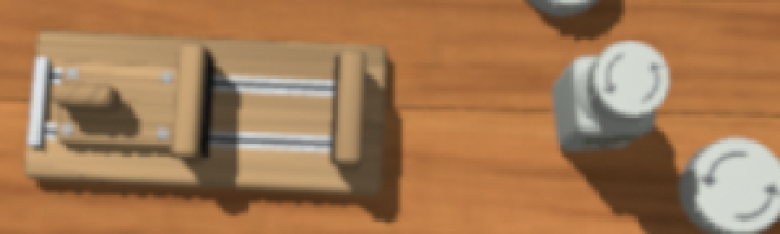

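The sizes check out: cap top at z 181, gap 94 mm, board 280x118. The clamp's yaw is about -1.5° with its y axis along world +y, the seat is near (484,-125), and the bottle's yaw is about 4.6° (mod 90). I'll go above the bottle.

```bash
python3 -m creep '[{"translation":[0,0,0],"dr":[0,0,1]},{"translation":[0,0,0],"dr":[0,0,1]},{"translation":[0,0,0],"dr":[0,0,1]},{"translation":[0,0,0],"dr":[0,0,0.46]},{"translation":[0.79,-0.57,-0.2],"dr":[0,0,0]},{"translation":[0.79,-0.57,-0.2],"dr":[0,0,0]},{"translation":[0.79,-0.57,-0.2],"dr":[0,0,0]},{"translation":[0.79,-0.57,-0.2],"dr":[0,0,0]},{"translation":[0.79,-0.57,-0.2],"dr":[0,0,0]},{"translation":[0.79,-0.57,-0.2],"dr":[0,0,0]},{"translation":[0.79,-0.57,-0.2],"dr":[0,0,0]},{"translation":[0.79,-0.57,0],"dr":[0,0,0]},{"translation":[0.79,-0.57,0],"dr":[0,0,0]},{"translation":[0.79,-0.57,0],"dr":[0,0,0]},{"translation":[0.79,-0.57,0],"dr":[0,0,0]},{"translation":[0.79,-0.57,0],"dr":[0,0,0]},{"translation":[0.79,-0.57,0],"dr":[0,0,0]},{"translation":[0.79,-0.57,0],"dr":[0,0,0]},{"translation":[0,0,0],"dr":[0,0,0]},{"translation":[0,0,0],"dr":[0,0,0]}]' -1
cat > look.py <<'E'
from h import *
import sys
c=cam("wrist"); cv2.imwrite("pics/%s.png"%sys.argv[1],c["frame"]); P=cloud(c); np.save("w.npy",P)
s=ctrl.get_state(); R=cv2.Rodrigues(np.array(s["eef_rot"],float))[0]
print("tcp",s["tcp_pos"].round(1),"yaw",np.degrees(np.arctan2(R[1,0],R[0,0])).round(2),"tilt",np.degrees(np.arccos(-R[2,2])).round(2),"F",s["wrist_force"].round(1),"q",s["joint_positions"].round(2))
def box(n,cx,cy,r,z0,z1):
    m=(abs(P[...,0]-cx)<r)&(abs(P[...,1]-cy)<r)&(P[...,2]>z0)&(P[...,2]<z1)
    q=P[m]
    if len(q)<20: print(n,len(q)); return
    t=cv2.minAreaRect(q[:,:2].astype(np.float32)); print(n,len(q),"z",np.median(q[:,2]).round(1),np.round(t[0],1),np.round(t[1],1),round(t[2],1))
for a in sys.argv[2:]:
    n,*v=a.split(","); box(n,*map(float,v))
E
python3 look.py w1 cap,491,-357,60,174,190 shoulder,491,-357,50,108,124
```

```text
time: 1.77
tcp_pos: [493.4, -357.7, 276.8]
eef_rot: [-3.138, -0.13, 0.001]
wrist_force: [-1.8, 0.6, 0.7]
width: 1.003
grip_force: 0.0
tcp [ 492.7 -358.4  276.9] yaw 4.7 tilt 0.06 F [-0.1  0.1 -0.6] q [-0.63  0.3   1.63 -0.    1.21  0.86]
cap 4449 z 181.0 [ 494.3 -357.3] [50.7 50.9] 53.2
shoulder 1138 z 116.0 [ 506.9 -356. ] [31.2 57.6] 6.4
```

View pics/w1.png

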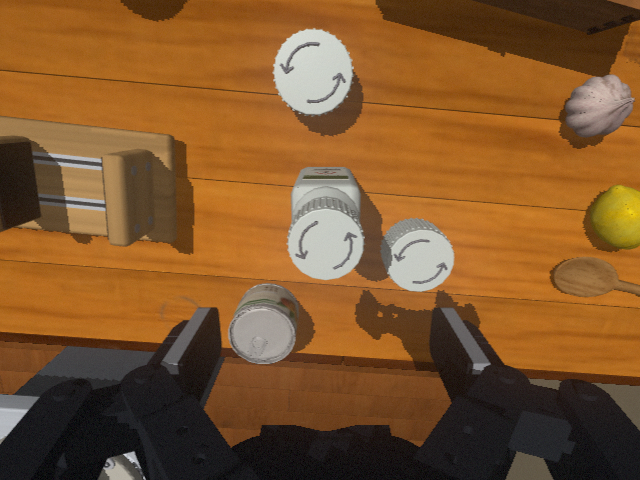

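The wrist view shows the cap at (326,243), square with the tool. I'll descend and grip.

```bash
python3 -m creep '[{"translation":[0.03,-0.04,0.8],"dr":[0,0,0]},{"translation":[0,0,0.8],"dr":[0,0,0]},{"translation":[0,0,0.8],"dr":[0,0,0]},{"translation":[0,0,0.8],"dr":[0,0,0]},{"translation":[0,0,0.8],"dr":[0,0,0]},{"translation":[0,0,0.8],"dr":[0,0,0]},{"translation":[0,0,0],"dr":[0,0,0]},{"translation":[0,0,0],"dr":[0,0,0]}]' -1
python3 -m creep '[{"translation":[0,0,0],"dr":[0,0,0]},{"translation":[0,0,0],"dr":[0,0,0]},{"translation":[0,0,0],"dr":[0,0,0]},{"translation":[0,0,0],"dr":[0,0,0]},{"translation":[0,0,0],"dr":[0,0,0]},{"translation":[0,0,0],"dr":[0,0,0]},{"translation":[0,0,0],"dr":[0,0,0]},{"translation":[0,0,0],"dr":[0,0,0]},{"translation":[0,0,0],"dr":[0,0,0]},{"translation":[0,0,0],"dr":[0,0,0]}]' 1
```

```text
time: 2.48
tcp_pos: [492.3, -357.9, 156.6]
eef_rot: [-3.138, -0.125, 0.003]
wrist_force: [-0.7, -0.5, 0.9]
width: 1.0
grip_force: 0.0
time: 3.32
tcp_pos: [493.9, -357.8, 157.5]
eef_rot: [3.138, 0.127, 0.001]
wrist_force: [1.5, -0.1, 4.5]
width: 0.595
grip_force: 61.7
```

```bash
python3 -m creep '[{"translation":[0,0,-0.2],"dr":[0,0,0]},{"translation":[0,0,-0.4],"dr":[0,0,0]},{"translation":[0,0,-0.6],"dr":[0,0,0]},{"translation":[0,0,-0.6],"dr":[0,0,0]},{"translation":[0,0,-0.6],"dr":[0,0,0]},{"translation":[0,0,-0.6],"dr":[0,0,0]},{"translation":[0,0,-0.6],"dr":[0,0,0]},{"translation":[0,0,-0.6],"dr":[0,0,0]},{"translation":[0,0,-0.4],"dr":[0,0,0]},{"translation":[0,0,-0.2],"dr":[0,0,0]},{"translation":[0,0,0],"dr":[0,0,0.3]},{"translation":[0,0,0],"dr":[0,0,0.4]},{"translation":[0,0,0],"dr":[0,0,0.4]},{"translation":[0,0,0],"dr":[0,0,0.2]},{"translation":[0,0,0],"dr":[0,0,0]},{"translation":[0,0,0],"dr":[0,0,0]}]'
python3 -m creep '[{"translation":[-0.02,-0.2,0],"dr":[0,0,0]},{"translation":[-0.03,-0.4,0],"dr":[0,0,0]},{"translation":[-0.05,-0.65,0],"dr":[0,0,0]},{"translation":[-0.05,-0.65,0],"dr":[0,0,0]},{"translation":[-0.05,-0.65,0],"dr":[0,0,0]},{"translation":[-0.05,-0.65,0],"dr":[0,0,0]},{"translation":[-0.05,-0.65,0],"dr":[0,0,0]},{"translation":[-0.05,-0.65,0],"dr":[0,0,0]},{"translation":[-0.05,-0.65,0],"dr":[0,0,0]},{"translation":[-0.05,-0.65,0],"dr":[0,0,0]},{"translation":[-0.05,-0.65,0],"dr":[0,0,0]},{"translation":[-0.05,-0.65,0],"dr":[0,0,0]},{"translation":[-0.05,-0.65,0],"dr":[0,0,0]},{"translation":[-0.05,-0.65,0],"dr":[0,0,0]},{"translation":[-0.05,-0.65,0],"dr":[0,0,0]},{"translation":[-0.03,-0.4,0],"dr":[0,0,0]},{"translation":[-0.02,-0.2,0],"dr":[0,0,0]},{"translation":[0,0,0],"dr":[0,0,0]},{"translation":[0,0,0],"dr":[0,0,0]},{"translation":[0,0,0],"dr":[0,0,0]}]'
python3 look.py w2 fixed,483,-165,60,78,92 sliding,486,-48,50,78,92 shoulder,484.6,-115.7,45,215,245
python3 - <<'E'
from h import *
c=cam("top");cv2.imwrite("pics/top2.png",c["frame"])
E
```

```text
time: 4.65
tcp_pos: [493.3, -357.3, 276.8]
eef_rot: [-3.141, 0.05, 0.001]
wrist_force: [0.4, 0.1, -5.6]
width: 0.598
grip_force: 64.3
time: 6.32
tcp_pos: [482.8, -116.3, 277.4]
eef_rot: [3.141, -0.051, 0.0]
wrist_force: [-0.6, -0.8, -6.2]
width: 0.598
grip_force: 64.3
tcp [ 482.8 -116.4  277.3] yaw -1.9 tilt 0.02 F [-0.2  0.6 -5.8] q [-0.24  0.12  1.86 -0.    1.16  1.36]
fixed 1848 z 85.4 [ 484.4 -165.4] [23.1 85.3] 88.6
sliding 2258 z 85.4 [487.4 -48.1] [23.2 85.2] 88.4
shoulder 4208 z 234.2 [ 494.2 -116.2] [58.2 34.9] 88.6
```

View pics/w2.png

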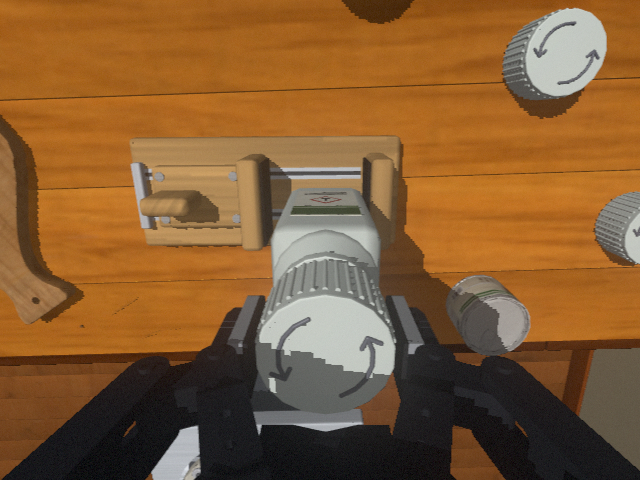

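The bottle hangs square to the jaws (88.6° against 88.5°) with clearance on both sides. Lowering.

```bash
python3 -m creep '[{"translation":[0.03,0,0.3],"dr":[0,0,0]},{"translation":[0.03,0,0.5],"dr":[0,0,0]},{"translation":[0,0,0.5],"dr":[0,0,0]},{"translation":[0,0,0.5],"dr":[0,0,0]},{"translation":[0,0,0.5],"dr":[0,0,0]},{"translation":[0,0,0.5],"dr":[0,0,0]},{"translation":[0,0,0.5],"dr":[0,0,0]},{"translation":[0,0,0.3],"dr":[0,0,0]},{"translation":[0,0,0.1],"dr":[0,0,0]},{"translation":[0,0,0],"dr":[0,0,0]},{"translation":[0,0,0],"dr":[0,0,0]}]'
python3 -m creep '[{"translation":[0,0,0.06],"dr":[0,0,0]},{"translation":[0,0,0],"dr":[0,0,0]},{"translation":[0,0,0],"dr":[0,0,0]}]'
```

```text
time: 7.33
tcp_pos: [484.6, -116.0, 185.1]
eef_rot: [3.141, -0.052, 0.001]
wrist_force: [0.0, 0.4, -5.8]
width: 0.599
grip_force: 64.3
time: 7.58
tcp_pos: [484.4, -115.9, 183.6]
eef_rot: [3.141, -0.051, 0.001]
wrist_force: [-1.0, -0.8, -5.1]
width: 0.6
grip_force: 64.3
```

```bash
python3 -m creep '[{"translation":[0,0,0.05],"dr":[0,0,0]},{"translation":[0,0,0.04],"dr":[0,0,0]},{"translation":[0,0,0],"dr":[0,0,0]},{"translation":[0,0,0],"dr":[0,0,0]}]'

```

```text
time: 7.92
tcp_pos: [484.7, -116.0, 181.7]
eef_rot: [3.141, -0.051, 0.002]
wrist_force: [-1.3, -1.0, 4.9]
width: 0.596
grip_force: 65.0
```

```bash
python3 -m creep '[{"translation":[0,0,0],"dr":[0,0,0]},{"translation":[0,0,0],"dr":[0,0,0]},{"translation":[0,0,0],"dr":[0,0,0]},{"translation":[0,0,0],"dr":[0,0,0]},{"translation":[0,0,0],"dr":[0,0,0]},{"translation":[0,0,0],"dr":[0,0,0]},{"translation":[0,0,0],"dr":[0,0,0]},{"translation":[0,0,0],"dr":[0,0,0]},{"translation":[0,0,-0.4],"dr":[0,0,0]},{"translation":[0,0,-0.5],"dr":[0,0,0]},{"translation":[0,0,-0.5],"dr":[0,0,0]},{"translation":[0,0,-0.5],"dr":[0,0,0]},{"translation":[0,0,-0.5],"dr":[0,0,0]},{"translation":[0,0,-0.5],"dr":[0,0,0]},{"translation":[0,0,0],"dr":[0,0,0]}]' -1
python3 -m creep '[{"translation":[0,0,0],"dr":[0,0,-1]},{"translation":[0,0,0],"dr":[0,0,-1]},{"translation":[0,0,0],"dr":[0,0,-1]},{"translation":[0,0,0],"dr":[0,0,-1]},{"translation":[0,0,0],"dr":[0,0,-1]},{"translation":[0,0,0],"dr":[0,0,-1]},{"translation":[0,0,0],"dr":[0,0,-1]},{"translation":[0,0,0],"dr":[0,0,-1]},{"translation":[0,0,0],"dr":[0,0,-1]},{"translation":[0,0,0],"dr":[0,0,-1]},{"translation":[0,0,0],"dr":[0,0,-1]},{"translation":[0,0,0],"dr":[0,0,-1]},{"translation":[0,0,0],"dr":[0,0,-1]},{"translation":[0,0,0],"dr":[0,0,-1]},{"translation":[0,0,0],"dr":[0,0,-1]},{"translation":[0,0,0],"dr":[0,0,-1]},{"translation":[0,0,0],"dr":[0,0,-1]},{"translation":[0,0,0],"dr":[0,0,-1]},{"translation":[0,0,0],"dr":[0,0,0]}]'
python3 look.py w3 cap,484.6,-116,45,195,215 fin,488,32,40,78,92 
```

```text
time: 9.17
tcp_pos: [485.6, -116.2, 256.5]
eef_rot: [3.14, -0.051, 0.007]
wrist_force: [0.8, -0.6, 0.4]
width: 0.996
grip_force: 0.0
time: 10.75
tcp_pos: [484.0, -115.8, 253.3]
eef_rot: [-2.253, -2.189, 0.0]
wrist_force: [-1.3, -0.4, 0.8]
width: 0.999
grip_force: 0.0
tcp [ 484.  -115.8  253.3] yaw 88.05 tilt 0.02 F [-0.1  0.1 -0.6] q [-0.24  0.14  1.89  0.    1.11 -0.2 ]
cap 6728 z 204.9 [ 483.6 -114.6] [51.4 50.9] 48.0
fin 1334 z 84.0 [489.4  27.5] [36. 18.] 87.8
```

```bash
python3 -m creep '[{"translation":[0.4,0,0],"dr":[0,0,0]},{"translation":[0.7,0,0],"dr":[0,0,0]},{"translation":[0.8,0,0],"dr":[0,0,0]},{"translation":[0.8,0,0],"dr":[0,0,0]},{"translation":[0.8,0,0],"dr":[0,0,0]},{"translation":[0.8,0,0],"dr":[0,0,0]},{"translation":[0.8,0,0],"dr":[0,0,0]},{"translation":[0.6,0,0],"dr":[0,0,0]},{"translation":[0.3,0,0],"dr":[0,0,0]},{"translation":[0,0,0],"dr":[0,0,0]},{"translation":[0,0,0],"dr":[0,0,0]}]'
python3 look.py w4 fin,488,32,40,78,92 foot,488,20,60,37,45
```

```text
time: 11.72
tcp_pos: [489.0, 34.3, 253.5]
eef_rot: [2.257, 2.185, -0.0]
wrist_force: [0.0, -0.6, 0.3]
width: 1.0
grip_force: 0.0
tcp [489.   33.8 253.5] yaw 88.11 tilt 0.02 F [0.4 0.4 0.7] q [ 0.07  0.13  1.9  -0.    1.11  0.1 ]
fin 1024 z 83.9 [489.6  33.7] [45.  17.6] 87.9
foot 5007 z 40.5 [486.6  10.6] [84.5 99.8] 0.6
```

View pics/w4.png

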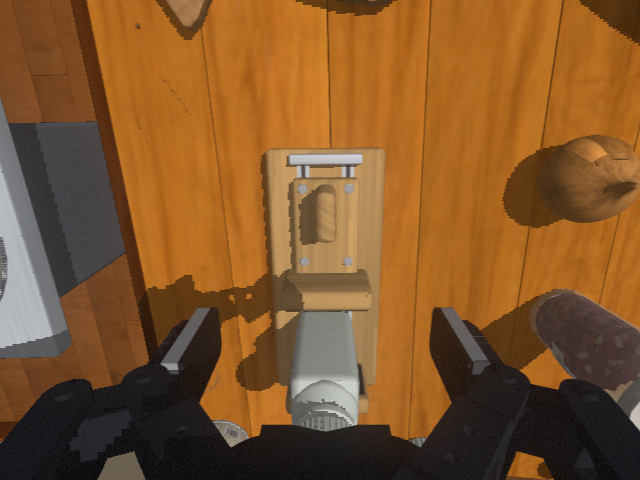

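The fin at (326,213) in the picture lies between the fingers' planes, and the bottle stands upright between the jaws. I'll descend onto the fin and grip it.

```bash
python3 -m creep '[{"translation":[0.02,0.02,0.5],"dr":[0,0,0]},{"translation":[0,0,0.8],"dr":[0,0,0]},{"translation":[0,0,0.8],"dr":[0,0,0]},{"translation":[0,0,0.8],"dr":[0,0,0]},{"translation":[0,0,0.8],"dr":[0,0,0]},{"translation":[0,0,0.8],"dr":[0,0,0]},{"translation":[0,0,0.8],"dr":[0,0,0]},{"translation":[0,0,0.8],"dr":[0,0,0]},{"translation":[0,0,0.6],"dr":[0,0,0]},{"translation":[0,0,0.5],"dr":[0,0,0]},{"translation":[0,0,0.3],"dr":[0,0,0]},{"translation":[0,0,0],"dr":[0,0,0]}]'
python3 -m creep '[{"translation":[0,0,0],"dr":[0,0,0]},{"translation":[0,0,0],"dr":[0,0,0]},{"translation":[0,0,0],"dr":[0,0,0]},{"translation":[0,0,0],"dr":[0,0,0]},{"translation":[0,0,0],"dr":[0,0,0]},{"translation":[0,0,0],"dr":[0,0,0]},{"translation":[0,0,0],"dr":[0,0,0]},{"translation":[0,0,0],"dr":[0,0,0]},{"translation":[0,0,0],"dr":[0,0,0]},{"translation":[0,0,0],"dr":[0,0,0]},{"translation":[0,0,0],"dr":[0,0,0]},{"translation":[0,0,0],"dr":[0,0,0]},{"translation":[0,0,0],"dr":[0,0,0]}]' 1
```

```text
time: 12.77
tcp_pos: [488.7, 33.8, 64.7]
eef_rot: [-2.258, -2.182, 0.003]
wrist_force: [-0.1, 0.3, 0.1]
width: 1.001
grip_force: 0.0
time: 13.85
tcp_pos: [489.4, 34.6, 66.7]
eef_rot: [-2.257, -2.186, 0.0]
wrist_force: [-3.1, 0.4, 8.3]
width: 0.201
grip_force: 58.5
```

```bash
python3 -m creep '[{"translation":[-0.1,0,0],"dr":[0,0,0]},{"translation":[-0.2,0,0],"dr":[0,0,0]},{"translation":[-0.2,0,0],"dr":[0,0,0]},{"translation":[-0.2,0,0],"dr":[0,0,0]},{"translation":[-0.2,0,0],"dr":[0,0,0]},{"translation":[-0.1,0,0],"dr":[0,0,0]},{"translation":[-0.1,0,0],"dr":[0,0,0]},{"translation":[-0.1,0,0],"dr":[0,0,0]}]'
python3 -m creep '[{"translation":[-0.1,0,0],"dr":[0,0,0]},{"translation":[-0.05,0,0],"dr":[0,0,0]},{"translation":[-0.05,0,0],"dr":[0,0,0]},{"translation":[0,0,0],"dr":[0,0,0]}]'
```

```text
time: 14.52
tcp_pos: [488.7, 6.1, 66.7]
eef_rot: [-2.257, -2.184, -0.003]
wrist_force: [-2.0, 15.4, 7.3]
width: 0.2
grip_force: 58.4
time: 14.85
tcp_pos: [488.5, 1.0, 66.7]
eef_rot: [-2.257, -2.184, -0.003]
wrist_force: [-2.0, 12.7, 8.2]
width: 0.2
grip_force: 58.4
```

Moved 33.5 mm so far. I'll keep going gently until the force rises.

```bash
python3 -m creep '[{"translation":[-0.06,0,0],"dr":[0,0,0]},{"translation":[0,0,0],"dr":[0,0,0]}]'
python3 -m creep '[{"translation":[-0.06,0,0],"dr":[0,0,0]},{"translation":[0,0,0],"dr":[0,0,0]}]'
```

```text
time: 15.02
tcp_pos: [488.5, -0.4, 66.7]
eef_rot: [-2.257, -2.184, -0.003]
wrist_force: [-1.9, 13.2, 7.6]
width: 0.203
grip_force: 58.4
time: 15.18
tcp_pos: [488.5, -1.9, 66.7]
eef_rot: [-2.257, -2.184, -0.003]
wrist_force: [-2.2, 13.5, 7.2]
width: 0.203
grip_force: 58.4
```

```bash
python3 -m creep '[{"translation":[-0.04,0,0],"dr":[0,0,0]},{"translation":[0,0,0],"dr":[0,0,0]}]'
python3 -m creep '[{"translation":[-0.04,0,0],"dr":[0,0,0]},{"translation":[0,0,0],"dr":[0,0,0]}]'
```

```text
time: 15.35
tcp_pos: [488.5, -2.0, 66.7]
eef_rot: [-2.257, -2.182, -0.004]
wrist_force: [-1.8, 21.7, 8.5]
width: 0.198
grip_force: 58.4
time: 15.52
tcp_pos: [488.5, -2.0, 66.7]
eef_rot: [-2.257, -2.181, -0.006]
wrist_force: [-2.1, 28.8, 8.5]
width: 0.2
grip_force: 58.4
```

The jaw has met the bottle after about 36.6 mm of travel, as expected. I'll preload it, release and rise.

```bash
python3 -m creep '[{"translation":[-0.05,0,0],"dr":[0,0,0]},{"translation":[-0.03,0,0],"dr":[0,0,0]},{"translation":[0,0,0],"dr":[0,0,0]},{"translation":[0,0,0],"dr":[0,0,0]}]'
python3 -m creep '[{"translation":[0.08,0,0],"dr":[0,0,0]},{"translation":[0,0,0],"dr":[0,0,0]},{"translation":[0,0,0],"dr":[0,0,0]},{"translation":[0,0,0],"dr":[0,0,0]},{"translation":[0,0,0],"dr":[0,0,0]},{"translation":[0,0,0],"dr":[0,0,0]},{"translation":[0,0,0],"dr":[0,0,0]},{"translation":[0,0,0],"dr":[0,0,0]},{"translation":[0,0,0],"dr":[0,0,0]},{"translation":[0,0,0],"dr":[0,0,0]},{"translation":[0,0,0],"dr":[0,0,0]}]' -1
python3 -m creep '[{"translation":[0,0,-0.4],"dr":[0,0,0]},{"translation":[0,0,-0.8],"dr":[0,0,0]},{"translation":[0,0,-0.8],"dr":[0,0,0]},{"translation":[0,0,-0.8],"dr":[0,0,0]},{"translation":[0,0,-0.8],"dr":[0,0,0]},{"translation":[0,0,-0.8],"dr":[0,0,0]},{"translation":[0,0,-0.8],"dr":[0,0,0]},{"translation":[0,0,-0.8],"dr":[0,0,0]},{"translation":[0,0,-0.8],"dr":[0,0,0]},{"translation":[0,0,-0.8],"dr":[0,0,0]},{"translation":[0,0,-0.4],"dr":[0,0,0]},{"translation":[0,0,0],"dr":[0,0,0]}]'
python3 look.py w5 fin,488,-2,40,78,90 cap,484,-124,45,195,215
python3 - <<'E'
from h import *
c=cam("top"); P=cloud(c)
for n,x,y,z in(("cap",484,-124,205),("sliding",486,-85,85),("fixed",484,-165,85)):
    r=50 if n=="cap" else 14
    m=(abs(P[...,0]-x)<60)&(abs(P[...,1]-y)<r)&(abs(P[...,2]-z)<8); q=P[m]
    if len(q)>20: t=cv2.minAreaRect(q[:,:2].astype(np.float32)); print(n,len(q),q[:,2].mean(),t)
E
```

```text
time: 15.85
tcp_pos: [488.5, -2.1, 66.7]
eef_rot: [-2.257, -2.179, -0.009]
wrist_force: [-1.0, 46.8, 9.0]
width: 0.201
grip_force: 58.4
time: 16.77
tcp_pos: [488.3, -5.5, 66.0]
eef_rot: [-2.257, -2.185, 0.0]
wrist_force: [-0.1, 0.5, 0.7]
width: 0.999
grip_force: 0.0
time: 17.77
tcp_pos: [489.5, -5.4, 268.7]
eef_rot: [2.255, 2.183, 0.005]
wrist_force: [-0.1, 0.3, 0.7]
width: 1.001
grip_force: 0.0
tcp [488.7  -5.4 267. ] yaw 88.13 tilt 0.13 F [ 0.2  0.2 -1.1] q [-0.01  0.11  1.89  0.    1.14  0.02]
fin 944 z 84.0 [488.5  -2.7] [44.3 17.8] 88.7
cap 2533 z 204.5 [ 483.3 -112.9] [52.1 30. ] 0.1
cap 693 204.63495600919705 ((482.3078308105469, -124.95799255371094), (50.37981414794922, 49.76957321166992), 1.9060022830963135)
sliding 438 84.82980732599117 ((485.3943786621094, -83.86537170410156), (85.91777038574219, 25.743772506713867), 2.540919542312622)
fixed 506 84.47318598975491 ((483.1015930175781, -165.28369140625), (24.426311492919922, 86.24764251708984), 86.29405212402344)
```

```bash
python3 -m creep '[{"translation":[-0.3,-0.06,0],"dr":[0,0,0]},{"translation":[-0.6,0,0],"dr":[0,0,0]},{"translation":[-0.7,0,0],"dr":[0,0,0]},{"translation":[-0.8,0,0],"dr":[0,0,0]},{"translation":[-0.8,0,0],"dr":[0,0,0]},{"translation":[-0.7,0,0],"dr":[0,0,0]},{"translation":[-0.6,0,0],"dr":[0,0,0]},{"translation":[-0.3,0,0],"dr":[0,0,0]},{"translation":[0,0,0],"dr":[0,0,0]},{"translation":[0,0,0],"dr":[0,0,0]},{"translation":[0,0,0],"dr":[0,0,0]}]'
python3 look.py w6 cap,484,-124,45,195,215 shoulder,484,-124,40,132,148
```

```text
time: 18.78
tcp_pos: [482.6, -124.8, 265.6]
eef_rot: [-2.257, -2.184, 0.0]
wrist_force: [0.1, -0.2, -0.3]
width: 1.003
grip_force: 0.0
tcp [ 482.7 -124.6  265.7] yaw 88.16 tilt 0.04 F [-0.1  0.8  0.5] q [-0.26  0.13  1.87  0.    1.14 -0.22]
cap 6025 z 204.9 [ 483.9 -123.8] [50.8 51.5] 44.8
shoulder 1476 z 140.0 [ 483.6 -110.8] [58.  32.6] 1.0
```

View pics/w6.png

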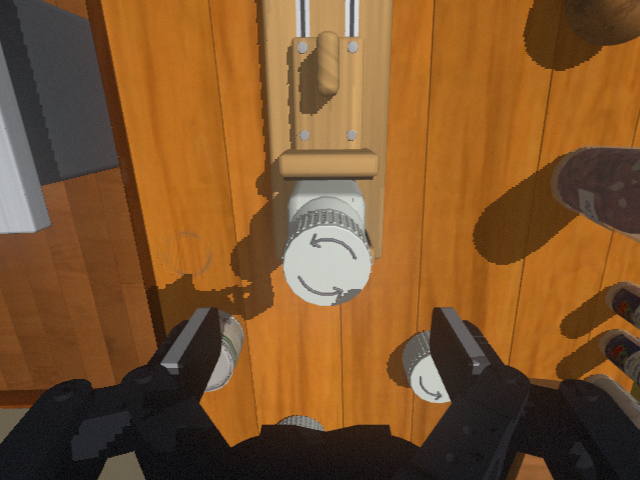

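The jaw sits against the bottle, and the cap at (327,262) is in line with the tool. I'll descend and grip the cap.

```bash
python3 -m creep '[{"translation":[0,0.02,0.3],"dr":[0,0,0]},{"translation":[0,0,0.6],"dr":[0,0,0]},{"translation":[0,0,0.6],"dr":[0,0,0]},{"translation":[0,0,0.6],"dr":[0,0,0]},{"translation":[0,0,0.6],"dr":[0,0,0]},{"translation":[0,0,0.4],"dr":[0,0,0]},{"translation":[0,0,0.25],"dr":[0,0,0]},{"translation":[0,0,0],"dr":[0,0,0]},{"translation":[0,0,0],"dr":[0,0,0]}]'
python3 -m creep '[{"translation":[0,0,0],"dr":[0,0,0]},{"translation":[0,0,0],"dr":[0,0,0]},{"translation":[0,0,0],"dr":[0,0,0]},{"translation":[0,0,0],"dr":[0,0,0]},{"translation":[0,0,0],"dr":[0,0,0]},{"translation":[0,0,0],"dr":[0,0,0]},{"translation":[0,0,0],"dr":[0,0,0]},{"translation":[0,0,0],"dr":[0,0,0]},{"translation":[0,0,0],"dr":[0,0,0]},{"translation":[0,0,0],"dr":[0,0,0]}]' 1
```

```text
time: 19.58
tcp_pos: [483.5, -125.1, 182.3]
eef_rot: [-2.257, -2.185, 0.0]
wrist_force: [0.1, 0.1, 0.5]
width: 1.002
grip_force: 0.0
time: 20.42
tcp_pos: [483.4, -125.4, 182.3]
eef_rot: [2.257, 2.185, 0.0]
wrist_force: [-1.2, 0.4, 3.3]
width: 0.595
grip_force: 62.7
```

```bash
python3 -m creep '[{"translation":[0,0,0.06],"dr":[0,0,0]},{"translation":[0,0,0.06],"dr":[0,0,0]},{"translation":[0,0,0.06],"dr":[0,0,0]},{"translation":[0,0,0],"dr":[0,0,0]},{"translation":[0,0,0],"dr":[0,0,0]}]'
python3 -m creep '[{"translation":[0,0,0.05],"dr":[0,0,0]},{"translation":[0,0,0.04],"dr":[0,0,0]},{"translation":[0,0,0],"dr":[0,0,0]},{"translation":[0,0,0],"dr":[0,0,0]}]'
```

```text
time: 20.83
tcp_pos: [483.7, -125.4, 178.2]
eef_rot: [2.257, 2.185, 0.001]
wrist_force: [-3.2, -0.5, 9.9]
width: 0.592
grip_force: 63.4
time: 21.17
tcp_pos: [483.9, -125.4, 176.8]
eef_rot: [2.257, 2.184, 0.001]
wrist_force: [-4.8, 1.0, 18.3]
width: 0.593
grip_force: 64.7
```

Pressed to the collar at 18 N. Now turning it anticlockwise, which is tool -z.

```bash
python3 -m creep '[{"translation":[0,0,0],"dr":[0,0,-0.5]},{"translation":[0,0,0],"dr":[0,0,-0.5]},{"translation":[0,0,0],"dr":[0,0,-0.5]},{"translation":[0,0,0],"dr":[0,0,-0.5]},{"translation":[0,0,0],"dr":[0,0,-0.5]},{"translation":[0,0,0],"dr":[0,0,-0.5]},{"translation":[0,0,0],"dr":[0,0,-0.5]},{"translation":[0,0,0],"dr":[0,0,-0.5]},{"translation":[0,0,0],"dr":[0,0,0]},{"translation":[0,0,0],"dr":[0,0,0]}]'
python3 -c "
from station import ctrl;s=ctrl.get_state();print(s['moment'],s['wrist_force'])"
```

```text
time: 22.0
tcp_pos: [484.7, -125.5, 176.7]
eef_rot: [1.842, 2.542, 0.002]
wrist_force: [-1.8, 1.7, 14.0]
width: 0.6
grip_force: 64.1
[0.19713848 0.33820959 0.10348692] [-1.75543498  1.74175615 14.02667907]
```

```bash
python3 -m creep '[{"translation":[0,0,0.02],"dr":[0,0,-0.6]},{"translation":[0,0,0],"dr":[0,0,-0.6]},{"translation":[0,0,0],"dr":[0,0,-0.6]},{"translation":[0,0,0],"dr":[0,0,-0.6]},{"translation":[0,0,0],"dr":[0,0,-0.6]},{"translation":[0,0,0],"dr":[0,0,-0.6]},{"translation":[0,0,0],"dr":[0,0,-0.6]},{"translation":[0,0,0],"dr":[0,0,-0.6]},{"translation":[0,0,0],"dr":[0,0,-0.6]},{"translation":[0,0,0],"dr":[0,0,-0.6]},{"translation":[0,0,0],"dr":[0,0,-0.6]},{"translation":[0,0,0],"dr":[0,0,-0.6]},{"translation":[0,0,0],"dr":[0,0,-0.6]},{"translation":[0,0,0],"dr":[0,0,-0.6]},{"translation":[0,0,0],"dr":[0,0,-0.6]},{"translation":[0,0,0],"dr":[0,0,-0.6]},{"translation":[0,0,0],"dr":[0,0,0]},{"translation":[0,0,0],"dr":[0,0,0]}]'
python3 look.py w7 cap,484,-125,45,190,210
```

```text
time: 23.5
tcp_pos: [485.1, -125.6, 176.7]
eef_rot: [0.648, 3.07, 0.0]
wrist_force: [-1.1, 1.6, 18.2]
width: 0.597
grip_force: 64.5
tcp [ 485.1 -125.6  176.7] yaw 156.15 tilt 0.21 F [-1.8  1.1 18.3] q [-0.26  0.24  1.96  0.    0.94 -1.41]
cap 17977 z 198.4 [ 479.2 -122.1] [61.2 61.9] 20.9
```

View pics/w7.png

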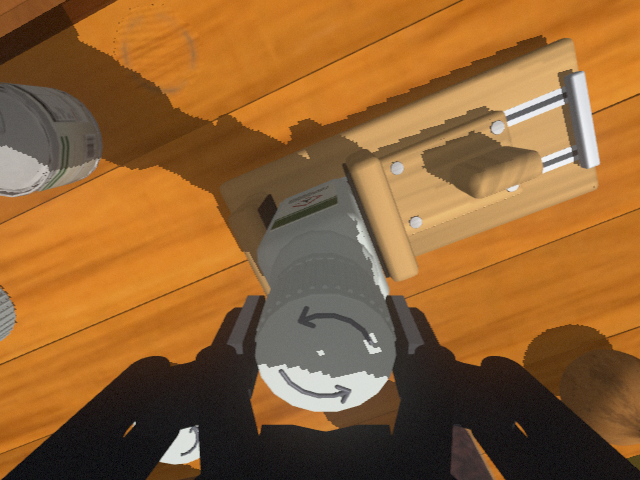

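The cap has turned with the fingers by about 68°, with its arrows at (340,320) as before, and the bottle stayed square in the clamp. Lifting it off.

```bash
python3 -m creep '[{"translation":[0,0,-0.1],"dr":[0,0,0]},{"translation":[0,0,-0.1],"dr":[0,0,0]},{"translation":[0,0,-0.1],"dr":[0,0,0]},{"translation":[0,0,-0.1],"dr":[0,0,0]},{"translation":[0,0,-0.2],"dr":[0,0,0]},{"translation":[0,0,-0.2],"dr":[0,0,0]},{"translation":[0,0,0],"dr":[0,0,0]}]'
python3 -m creep '[{"translation":[0,0,-0.2],"dr":[0,0,0]},{"translation":[0,0,-0.3],"dr":[0,0,0]},{"translation":[0,0,-0.4],"dr":[0,0,0]},{"translation":[0,0,-0.4],"dr":[0,0,0]},{"translation":[0,0,-0.3],"dr":[0,0,0]},{"translation":[0,0,-0.2],"dr":[0,0,0]},{"translation":[0,0,0],"dr":[0,0,0]},{"translation":[0,0,0],"dr":[0,0,0]},{"translation":[0,0,0],"dr":[0,0,0]},{"translation":[0,0,0],"dr":[0,0,0]}]'
python3 look.py w8 cap,484,-125,45,255,275 shoulder,484,-124,45,132,148 neck,484,-124,45,180,196 sliding,486,-84,15,80,90
```

```text
time: 24.13
tcp_pos: [483.6, -125.4, 195.7]
eef_rot: [0.65, 3.073, -0.0]
wrist_force: [0.7, -0.1, -0.7]
width: 0.599
grip_force: 62.6
time: 24.97
tcp_pos: [483.1, -125.2, 239.5]
eef_rot: [-0.649, -3.073, -0.0]
wrist_force: [-0.9, -0.5, -0.3]
width: 0.596
grip_force: 62.6
tcp [ 483.1 -125.3  239.6] yaw 156.13 tilt 0.05 F [ 0.  -0.1 -0.5] q [-0.26  0.16  1.9   0.    1.08 -1.41]
cap 17725 z 261.3 [ 477.  -122.5] [72.5 59. ] 27.2
shoulder 2083 z 139.9 [ 482.  -124.4] [58.3 55.6] 88.3
neck 1232 z 185.5 [ 472.3 -121.3] [40.  19.5] 71.4
sliding 916 z 85.5 [485.9 -83.8] [23.  30.1] 88.7
```

View pics/w8.png

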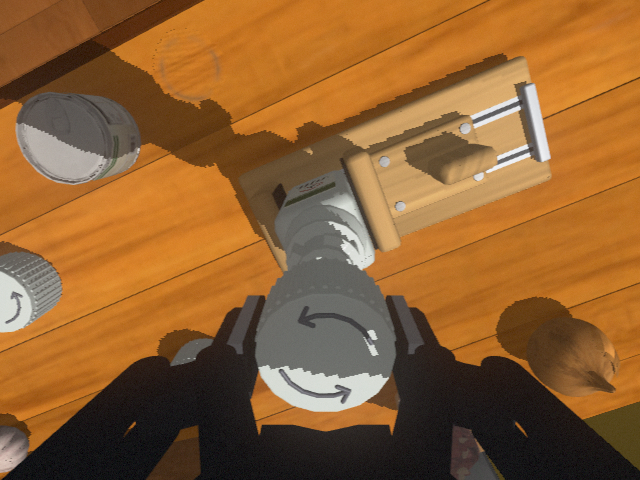

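The cap is held at (326,345), clear of the bare neck at (325,245). The bottle stands at the right height in the closed clamp, so I'm handing it in.

```bash
python3 -c "
from station import ctrl;print(ctrl.close_job())"
```

```text
the job is handed in; nothing more can be done
None
```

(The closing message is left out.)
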